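# Nest three saucepans with their handles fanned and slide the nest into its bay

## Robot

A 6-joint arm with a two-finger parallel gripper is mounted at the origin on a cart in front of the work surface, level with it; the furniture and walls round the work are solid. World frame = base frame: x ahead of the robot, y to its left, z up, the work surface at z = 0. Lengths are in m, angles in degrees, forces in N, time in s.
With the tool pointing down it reaches from about 0.4 to 0.825 m from the base axis. Payload 7 kg.
Tool frame: the origin (TCP) lies at the very end of the fingers, on their centre line; the grasp point (between the pads) lies 19 mm behind it; z points along the fingers, y is the direction in which the jaws open and shut (so a half turn about z gives the same grasp; the last joint's range is limited). The gripper opens to 88 mm and grips with 3 to 60 N. Pads are 19 mm wide; open, the fingers measure 130 mm over their backs; the gripper's body (78 mm by 193 mm) begins 47 mm behind the grasp point.
Start: joints at [90.132, 20.546, 0.682, 0, -70.136, -16.507], TCP at [0.19, 0.648, 0.227] pointing down, gripper open.
Joint ranges: [-176.03, 176.03], [-82.01, 121.73], [-58.28, 71.71], [-173.87, 95.51], [-174.79, -0.11], [-173.66, 173.66]. Speed limits (degrees/s): [136.94, 136.94, 172.46, 180, 180, 180].

## Interface

Orientations are given as [roll, pitch, yaw] about the fixed x, y, z axes, in that order (R = Rz(yaw) Ry(pitch) Rx(roll)).
In Python, from plant import ctrl gives the robot as it stands.
- The arm moves only by the tool move_arm, never from a script. Its argument "increments" is a list of rows, each a list of 2 entries, a list of its own where there are three numbers: the shift along the world's x, y, z in mm, then the turn about the world's z in rad. A call has exactly 8 rows; each row shifts and turns the pose as measured when the row begins; what a row does not reach is not made up. A row lasts 1/10 s, in which the tool goes at most 50 mm and 8.59 degrees, less where a joint would pass 70% of its speed; a pose out of reach is approached as far as the arm can. A call with a gripper value outside its range is refused whole. "jaw" is the gripper command: -1 is shut, 1 is fully open, values between are in proportion, set as the call begins (left out, the last holds). The fingers move at their own pace and stop on an object; the grip force is fixed at half the most. Time passes only in rows, so rows that do not move let the fingers close, or fill a call up. It gives the time, the measured TCP pose, the force and the opening at its end, in the units of the state.
- ctrl.get_obs(): the state, without advancing time (a new reading comes with each control period).
- ctrl.snapshot(name): name is "side" or "top"; returns a dict with "color" (480x640x3 uint8, red, green, blue), "fx", "fy", "cx", "cy" (pixels), "R" (3x3) and "t" (3): a world point X has camera coordinates R X + t. Camera axes: x right, y down, z forward; pixel columns grow to the right and rows downward; lengths in m; the calibration is good to about 2 mm. A picture is of the moment at which its call begins. There is no depth.
- ctrl.close_job(): hands the job in, once; it reports no verdict.
The state is a dict: "clock": time; "joint_pos": joint angles; "qvel": joint speeds; "tau": joint torques, N m; "tool_pos": TCP position; "orientation": TCP orientation; "force": force on the tool from outside, world axes, zero at the start; "moment": the same for the moment, N m; "opening": finger opening in m.
Only numpy, scipy, OpenCV 4.12 (cv2) and the standard library are available. Lean on these libraries where they do the work, as an engineer would, in place of code of your own. Each camera call takes 0.05 s, during which the arm holds its last target.

## Task

Make one tidy nest of the three steel saucepans: first swing the middle pan's handle round, the pan staying in the large one, until it stands about 45 degrees counter-clockwise (seen from above) from the large pan's handle; then set the smallest pan flat in the middle one, its handle about another 45 degrees further counter-clockwise. Finally slide the whole nest along the worktop, without lifting or tipping the large pan, into the low three-sided wooden bay until the large pan rests against the bay's end rail, with the handles still fanned like that. Leave the tin, the timer and the mug where they are.

Things in the scene. Friction and masses are not known exactly. Their poses are not given: they have to be found in the camera images.
- pan_large: Largest steel saucepan: 136 mm across, 58 high, wall 3, floor 5, 0.6 kg. Origin: centre of underside; z up; +x along its handle, a black level bar 16 mm wide, from 57 to 73 mm above the underside and from 68 to 162 mm from the axis. On the worktop, handle roughly towards the robot. A nested pan's handle clears the rim below by 4 mm, but not the handle below: those collide.
- pan_middle: Middle steel saucepan: 112 mm across, 58 high, wall 3, floor 5, 0.3 kg. Origin: centre of underside; z up; +x along its handle, a black level bar 16 mm wide, from 57 to 73 mm above the underside and from 56 to 150 mm from the axis. Starts flat inside the large pan (5 mm above its underside, 9 mm play), handle 77 to 101 degrees counter-clockwise of the large one's; turns easily if the handle is pushed.
- pan_small: Smallest steel saucepan: 88 mm across, 58 high, wall 3, floor 5, 0.2 kg. Origin: centre of underside; z up; +x along its handle, a black level bar 16 mm wide, from 57 to 73 mm above the underside and from 44 to 138 mm from the axis. Starts on the worktop left of the others. Nested: 5 mm above the middle one's underside, 9 mm play. A 45 N pinch across the handle from above carries it level.
- pan_middle_tip (a point): Outer end of the middle pan's handle, mid-height of the bar, 150 mm from that pan's axis.
- pan_small_tip (a point): Outer end of the smallest pan's handle, mid-height of the bar, 138 mm from that pan's axis.
- bay_home (a point): Large pan's centre when home, touching the bay's end rail, on the worktop. Fixed bay of wooden rails 22 mm high, 16 thick, no floor, 152 wide inside; open to this frame's +y (left); end rail's inner face 68 mm away on the -y side; side rails reach 35 mm towards the opening, then flare out to 70 mm. Handles pass above the rails.
- tomato_tin: Bystander: short round tin, 75 mm across, 58 mm high, behind the pans. Origin: centre of its underside.
- egg_timer: Bystander: round kitchen timer, 65 mm across, 57 mm high, behind the pans. Origin: centre of its underside.
- mug_b: Bystander: white mug, 92 x 127 mm with its handle, 95 mm high, to the right of the bay. Origin: centre of its underside.

How it is judged (in metres and radians):
On the way, in this order (a step that is already met when the one before it is completed fails the run):
1. the middle pan's handle stands about 45 degrees counter-clockwise from the large pan's, the pan seated in the large one (angle between the x axis of pan_middle and the x axis of pan_large, either way round between 0.46 and 1.11 rad and y of pan_middle_tip in the frame of pan_large above 0 m and x of pan_middle_tip in the frame of pan_large above 0 m and z of pan_middle in the frame of pan_large between 0 and 0.009 m and horizontal distance between pan_middle and pan_large below 0.014 m and angle between pan_middle's own z axis and vertical below 0.06 rad), for 0.2 s.
2. the smallest pan sits flat in the middle pan (z of pan_small in the frame of pan_middle between 0 and 0.009 m and horizontal distance between pan_small and pan_middle below 0.014 m and angle between pan_small's own z axis and vertical below 0.06 rad), for 0.2 s.
3. the nest stands in the bay, the large pan against the end rail (all of step 2 and y of pan_large in the frame of bay_home between -0.01 and 0.009 m and horizontal distance between pan_large and bay_home below 0.016 m and angle between each of pan_large, pan_middle's own z axis and vertical below 0.06 rad and z of pan_middle in the frame of pan_large between 0 and 0.009 m and horizontal distance between pan_middle and pan_large below 0.014 m), for 0.2 s.
At the end, for the whole second after the job is handed in: The large pan stands in the bay within 9 mm of its end rail; the middle pan sits flat in it (3 degrees), the smallest flat in the middle one; each handle is 45 degrees (26 to 64 allowed) counter-clockwise from that of the pan below; all released and at rest (all of step 3 and angle between the x axis of pan_middle and the x axis of pan_large, either way round between 0.46 and 1.11 rad and y of pan_middle_tip in the frame of pan_large above 0 m and x of pan_middle_tip in the frame of pan_large above 0 m and angle between the x axis of pan_small and the x axis of pan_middle, either way round between 0.46 and 1.11 rad and y of pan_small_tip in the frame of pan_middle above 0 m and x of pan_small_tip in the frame of pan_middle above 0 m and linear speed of each of pan_large, pan_middle, pan_small below 0.02 m/s); the robot touches nothing.
It fails at once if the large pan is lifted or tipped (height (world z) of pan_large above 0.015 m or angle between pan_large's own z axis and vertical above 0.2 rad).
It fails at once if the tin, timer or mug is moved more than 30 mm (distance of any of tomato_tin, egg_timer, mug_b from where it was at the start of the episode above 0.03 m).
It also fails if it takes over 64 s, if anything falls off the work surface, if the arm or the gripper's body presses on something with over 40 N, if the wrist force passes 120 N, or if a joint passes its speed limit or range.

## Working session

There is one attempt and no reset: what is moved stays moved. The work goes in short steps, Python scripts to look and compute and a tool call to move; the robot and the scene stay as the last step left them, time stands still between calls to the robot, and variables do not carry over. Pictures are saved under pics/ and viewed, and the job is handed in when it is done.

Besides the shell and the picture viewer there is one more tool, called after "Call:" by a JSON object that holds its "fn" and its "kwargs". move_arm: Moves the arm, as the interface text tells. Its arguments: {"type":"object","properties":{"increments":{"type":"array","items":{"type":"array"}},"jaw":{"type":"number"}},"required":["increments"]}

```bash
mkdir -p pics; ls; python3 - <<'E'
from plant import ctrl
import cv2,pickle
o=ctrl.get_obs(); print({k:o[k] for k in("clock","tool_pos","orientation","opening","force")})
for n in("top","side"):
    s=ctrl.snapshot(n); cv2.imwrite(f"pics/{n}0.png",s["color"][:,:,::-1]); pickle.dump(s,open(f"{n}0.pkl","wb"))
    print(n,s["fx"],s["cx"],s["cy"],s["R"],s["t"])
E
```

```text
pics
{'clock': 0.0, 'tool_pos': array([0.19018209, 0.64715461, 0.22559794]), 'orientation': array([ 1.79904054e+02, -9.73363596e-03, -1.63810993e+01]), 'opening': 0.08808433946651525, 'force': array([ 0.0158007 ,  0.24639306, -0.42028267])}
top 499.3807649520514 320.73294312979493 239.85523158942084 [[-0.01631497 -0.99986298  0.00279978]
 [-0.9777139   0.01536726 -0.20937855]
 [ 0.20930684 -0.00615338 -0.97783065]] [0.02401307 0.56205994 1.22447391]
side 623.8557155392916 320.2895818420547 252.89865194779455 [[ 0.49337905 -0.86965645  0.01657599]
 [-0.69177175 -0.40387022 -0.59861565]
 [ 0.52728451  0.28387762 -0.80086487]] [-0.2537514   0.42719019  1.34003991]
```

View pics/top0.png

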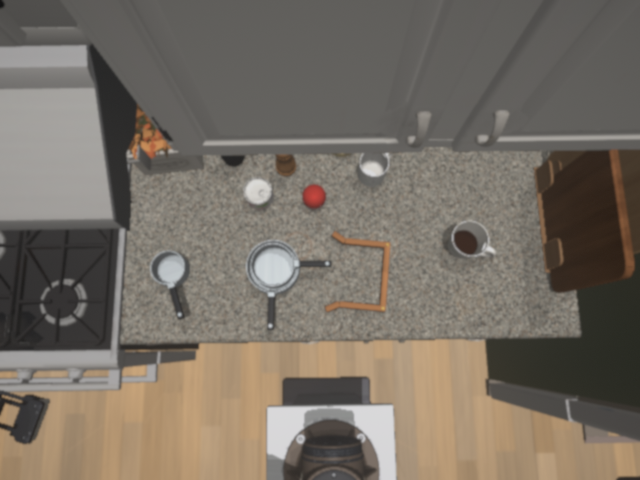

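View pics/side0.png

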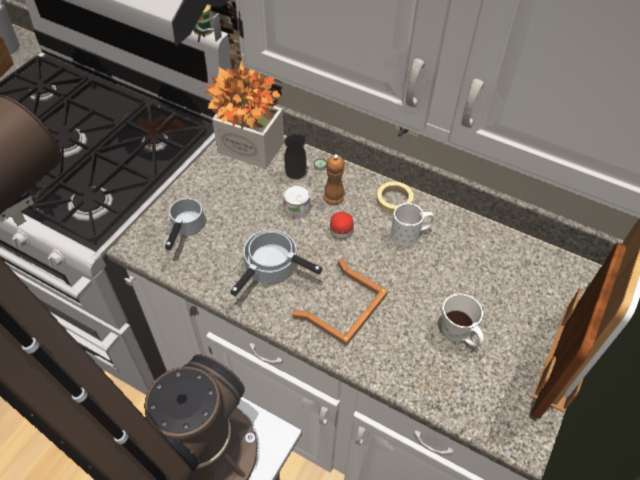

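The top view has image up = +x and left = +y. The nest is near (273,267), the small pan near (170,268), the bay near (360,275), and the arm is parked at far left. I'll enlarge these.

```bash
python3 - <<'E'
import cv2
a=cv2.imread("pics/top0.png")
cv2.imwrite("pics/c1.png",cv2.resize(a[225:345,135:295],None,fx=5,fy=5,interpolation=cv2.INTER_CUBIC))
cv2.imwrite("pics/c2.png",cv2.resize(a[225:345,235:395],None,fx=5,fy=5,interpolation=cv2.INTER_CUBIC))
E
```

```text
(no output)
```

View pics/c1.png

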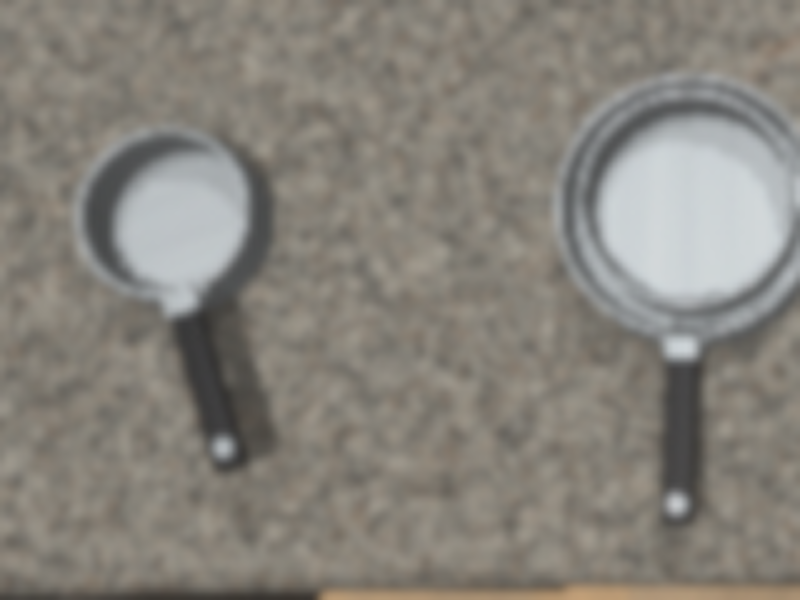

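View pics/c2.png

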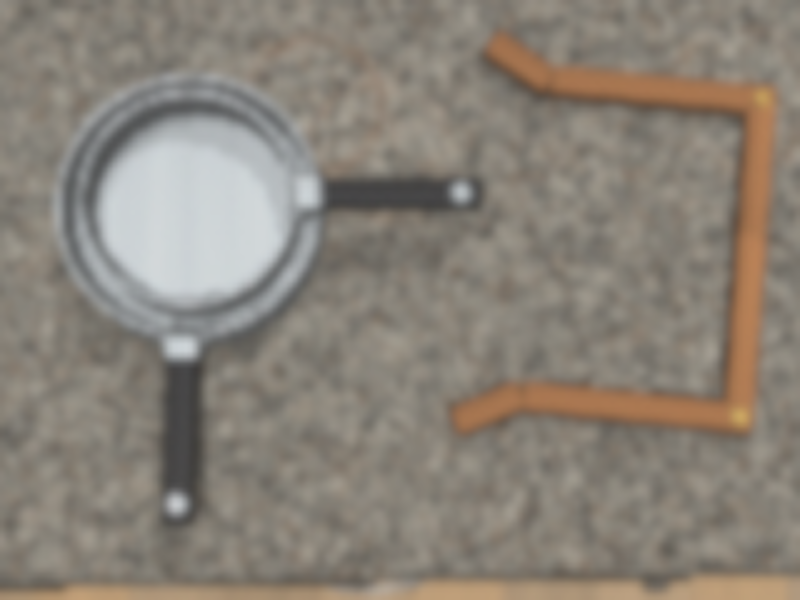

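```bash
cat > h.py <<'E'
import numpy as np,pickle,cv2
def ray(s,u,v,z):
    R=np.array(s["R"]);t=np.array(s["t"])
    d=R.T@np.array([(u-s["cx"])/s["fx"],(v-s["cy"])/s["fy"],1]); c=-R.T@t
    return c+d*(z-c[2])/d[2]
def proj(s,X):
    p=np.array(s["R"])@np.array(X)+np.array(s["t"]); return np.array([s["fx"]*p[0]/p[2]+s["cx"],s["fy"]*p[1]/p[2]+s["cy"]])
E
python3 - <<'E'
from h import *
s=pickle.load(open("top0.pkl","rb"))
f2=lambda x,y,z:ray(s,x/5+235-.4,y/5+225-.4,z)*1000//.1/10
f1=lambda x,y,z:ray(s,x/5+135-.4,y/5+225-.4,z)*1000//.1/10
def ang(c,t): d=t-c; return np.degrees(np.arctan2(d[1],d[0])),np.hypot(d[0],d[1])
L=f2(189,207,.058);Lt=f2(177,522,.073);Ld=f2(177,504,.073)
M=f2(190,207,.063);Mt=f2(482,192,.078);Md=f2(461,192,.078)
S=f1(165,213,.058);St=f1(230,467,.073);Sd=f1(224,448,.073)
print(L,Lt,ang(L,Lt),ang(L,Ld));print(M,Mt,ang(M,Mt),ang(M,Md));print(S,St,ang(S,St),ang(S,Sd))
for p in((745,113),(727,397),(550,92),(525,382),(727,400),(775,90),(748,433),(487,40),(455,420)):print(p,f2(*p,.022))
# edges check
print(f2(55,207,.058),f2(322,207,.058),f2(189,73,.058),f2(189,342,.058))
E
```

```text
[496.5 139.   58. ] [338.1 142.9  72.9] (np.float64(178.58959341098085), np.float64(158.44800408966972)) (np.float64(178.4694148392454), np.float64(149.75343067856573))
[495.7 138.1  62.9] [498.6  -9.7  78. ] (np.float64(-88.87593746548998), np.float64(147.8284478711726)) (np.float64(-88.70657870428539), np.float64(137.3349918993699))
[497.7 405.3  58. ] [368.4 362.8  72.9] (np.float64(-161.80466967580747), np.float64(136.10562075094475)) (np.float64(-161.90951063130782), np.float64(126.24040557602783))
(745, 113) [ 547.9 -150.9   22. ]
(727, 397) [ 398.9 -135.3   22. ]
(550, 92) [560.8 -48.3  22. ]
(525, 382) [408.2 -31.3  22. ]
(727, 400) [ 397.3 -135.2   22. ]
(775, 90) [ 560.1 -167.3   22. ]
(748, 433) [ 380.3 -145.3   22. ]
(487, 40) [589.6 -15.5  22. ]
(455, 420) [389.3   5.2  22. ]
[497.6 207.2  58. ] [495.5  71.4  58. ] [566.3 139.3  58. ] [427.8 138.8  58. ]
```

Measurements in mm and degrees:

| Item | Position | Handle angle |
|---|---|---|
| Large pan | (497,139) | 178.5° |
| Middle pan | inside the large pan | −88.8°, so 92.6° CCW of the large handle |
| Small pan | (498,405) | −161.9° |
| Bay home | about (480,−75), axis tilted −6° | n/a |

The plan is to push the middle handle to about −136.5° and nest the small pan at −91.5°. Then I'll push the nest from its +y side with two spread fingers. First I move to the middle handle.

Call:
{"fn": "move_arm", "kwargs": {"increments": [[[19,-40,0],-0.14],[[19,-40,0],-0.14],[[19,-40,0],-0.14],[[19,-40,0],-0.14],[[19,-40,0],-0.14],[[19,-40,0],-0.14],[[19,-40,0],-0.14],[[19,-40,0],-0.14]], "jaw": -0.2}}

```text
clock: 0.9
tool_pos: [0.3424, 0.3173, 0.2198]
orientation: [179.5, -0.2, -82.6]
force: [1.5, -0.1, -1.0]
opening: 0.036
```

Call:
{"fn": "move_arm", "kwargs": {"increments": [[[20,-38,-12],-0.03],[[20,-38,-12],-0.03],[[20,-38,-12],-0.03],[[20,-38,-12],-0.03],[[20,-38,-12],0],[[20,-38,-12],0],[[20,-38,-12],0],[[12,-24,-8],0]]}}

```text
clock: 1.7
tool_pos: [0.4976, 0.0131, 0.1262]
orientation: [179.7, 0.0, -90.0]
force: [1.1, 1.0, -0.2]
opening: 0.0354
```

Call:
{"fn": "move_arm", "kwargs": {"increments": [[[0,5,-14],0],[[0,4,-14],0],[[0,2,-14],0],[[0,0,-12],0],[[0,0,-10],0],[[0,0,-6],0],[[0,0,-3],0],[[0,0,0],0]]}}

```text
clock: 2.5
tool_pos: [0.4971, 0.0187, 0.0473]
orientation: [179.4, -0.1, -90.5]
force: [0.4, 0.9, -0.9]
opening: 0.0353
```

```bash
cat > snap.py <<'E'
import sys,pickle,cv2
from plant import ctrl
from h import *
name,cam,u0,v0,u1,v1,k=sys.argv[1],sys.argv[2],*map(int,sys.argv[3:])
s=ctrl.snapshot(cam); pickle.dump(s,open(name+".pkl","wb"))
a=s["color"][:,:,::-1][v0:v1,u0:u1]
cv2.imwrite(f"pics/{name}.png",cv2.resize(a,None,fx=k,fy=k,interpolation=cv2.INTER_CUBIC))
o=ctrl.get_obs();print(o["clock"],o["tool_pos"],o["orientation"],o["opening"],o["force"])
E
python3 snap.py a1 side 190 190 390 340 4
```

```text
2.55 [0.49724674 0.01875972 0.04762505] [ 1.79458286e+02 -8.42757851e-02 -9.05225473e+01] 0.03500156016594435 [-0.08502561  0.76377282  0.3752554 ]
```

View pics/a1.png

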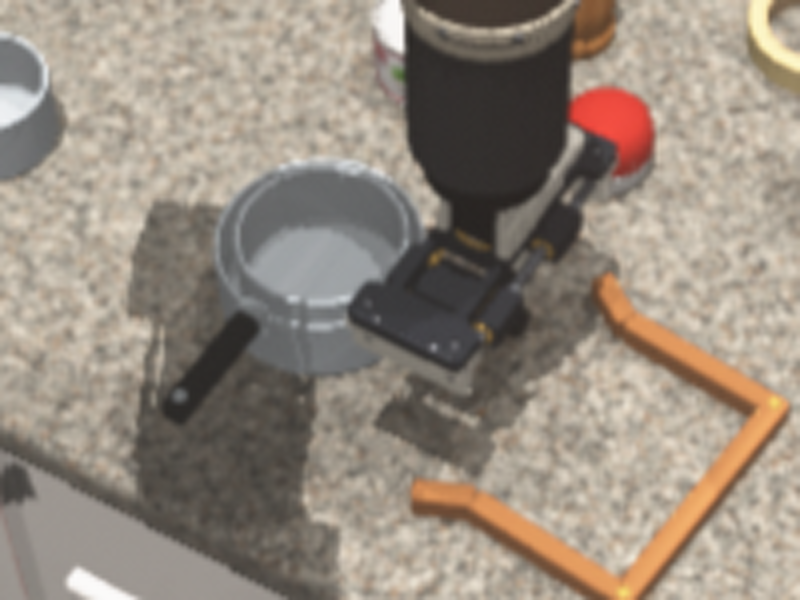

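The jaws straddle the middle handle at r≈120. Now I swing it on an arc.

Call:
{"fn": "move_arm", "kwargs": {"increments": [[[-7,0,0],-0.056],[[-7,1,0],-0.056],[[-7,1,0],-0.056],[[-7,1,0],-0.056],[[-6,2,0],-0.056],[[-7,2,0],-0.056],[[-6,3,0],-0.056],[[-6,3,0],-0.056]]}}

```text
clock: 3.35
tool_pos: [0.4472, 0.0338, 0.0526]
orientation: [180.0, 0.3, -117.1]
force: [0.3, -0.3, -0.5]
opening: 0.0352
```

```bash
python3 snap.py a2 side 190 190 390 340 4
```

```text
3.4 [0.44634567 0.03387293 0.05264383] [ 179.9391248     0.29524967 -117.31616741] 0.03529625318476552 [-1.40541531  0.58190878 -0.83834754]
```

View pics/a2.png

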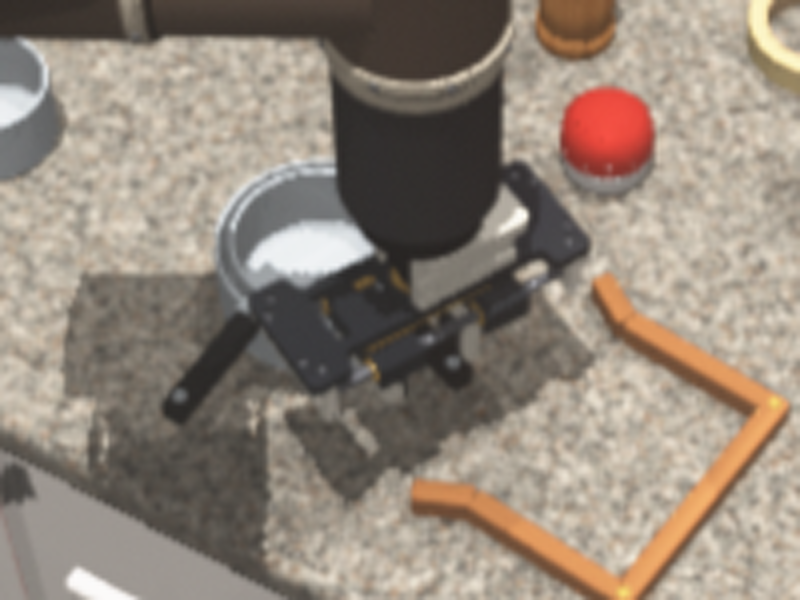

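The handle swings with the trailing finger, and the large pan hasn't moved.

Call:
{"fn": "move_arm", "kwargs": {"increments": [[[-6,3,-1],-0.056],[[-6,3,-1],-0.056],[[-5,4,-1],-0.056],[[-5,4,0],-0.056],[[-5,4,0],-0.056],[[-5,4,0],-0.056],[[-5,4,0],-0.056],[[-4,4,0],-0.05]]}}

```text
clock: 4.2
tool_pos: [0.4086, 0.0665, 0.0543]
orientation: [-179.8, 0.8, -142.9]
force: [0.0, 0.1, -0.4]
opening: 0.035
```

```bash
python3 snap.py a3 side 190 190 390 340 4
```

```text
4.25 [0.40830105 0.06676806 0.05433856] [-179.82123066    0.85836763 -143.11254682] 0.035005556990426505 [-0.86002112 -0.73643476 -0.16599198]
```

View pics/a3.png

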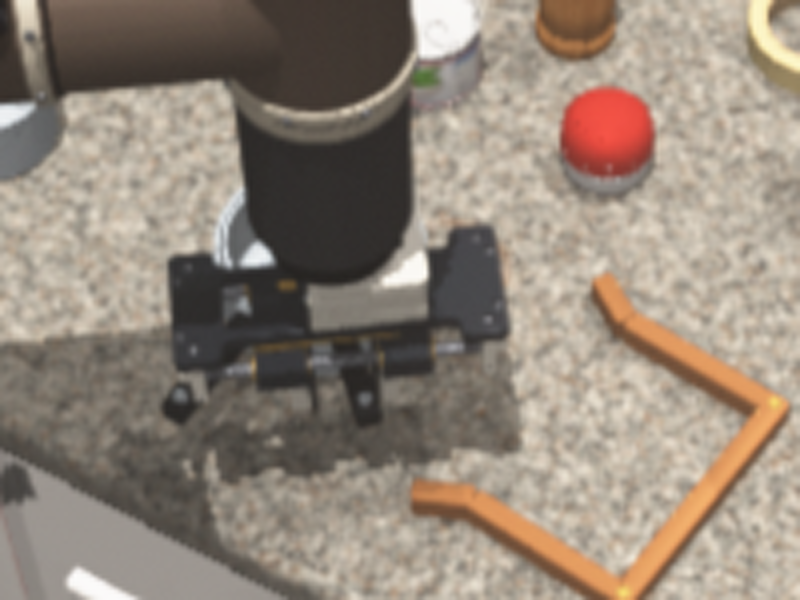

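```bash
python3 - <<'E'
from h import *
s=pickle.load(open("a3.pkl","rb"))
d=ray(s,365/4+190,399/4+190,.078);l=ray(s,180/4+190,397/4+190,.073)
print(d,l)
for n,p in(("M",d),("L",l)):
  q=p-np.array([.497,.139,0]);print(n,np.degrees(np.arctan2(q[1],q[0])),np.hypot(q[0],q[1]))
E
```

```text
[0.39703037 0.04281805 0.078     ] [0.34497071 0.14170714 0.073     ]
M -136.10624142121463 0.13872597437952822
L 178.9798600467126 0.15205339069429302
```

The middle handle is at −136.1° and the large one at about 178.7°, which makes 45°. I back off, rise, and go to the small pan's handle.

Call:
{"fn": "move_arm", "kwargs": {"increments": [[[3,-4,0],0],[[2,-2,10],0],[[0,0,22],0],[[0,0,25],0],[[0,20,25],0],[[0,40,20],-0.08],[[0,45,5],-0.08],[[0,45,0],-0.08]], "jaw": 0}}

```text
clock: 5.05
tool_pos: [0.4158, 0.2093, 0.1688]
orientation: [-180.0, 1.0, -156.6]
force: [1.4, 0.2, -0.1]
opening: 0.0435
```

Call:
{"fn": "move_arm", "kwargs": {"increments": [[[1,40,0],-0.04],[[1,40,0],-0.04],[[1,38,-5],0],[[1,30,-15],0],[[1,10,-20],0],[[0,0,-20],0],[[0,0,-12],0],[[0,0,0],0]]}}

```text
clock: 5.85
tool_pos: [0.4261, 0.3798, 0.0971]
orientation: [179.8, 1.5, -160.4]
force: [-0.2, -0.2, -0.1]
opening: 0.0439
```

```bash
python3 snap.py b1 top 135 225 295 345 5
```

```text
5.9 [0.42636634 0.38008031 0.0980524 ] [ 179.78214648    1.51513815 -160.36694066] 0.043967723650801344 [ 0.25254458 -0.0957389  -0.20962206]
```

View pics/b1.png

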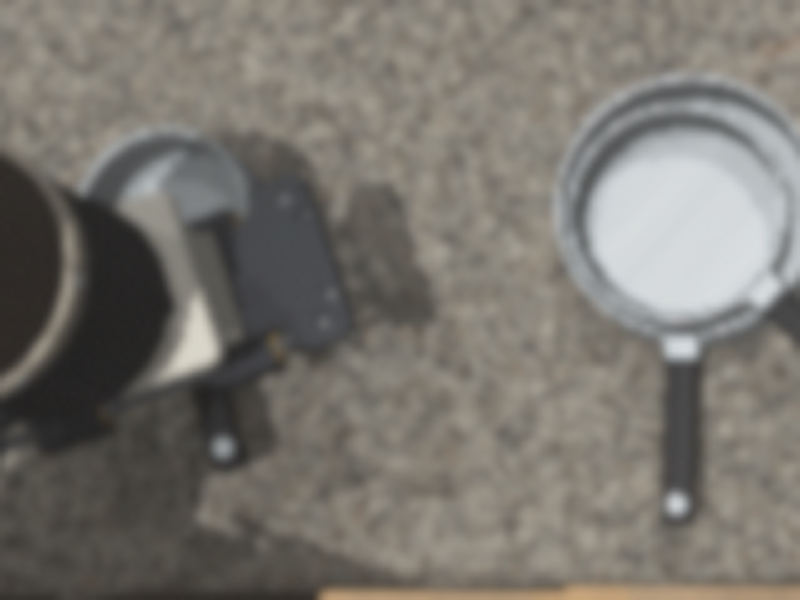

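Call:
{"fn": "move_arm", "kwargs": {"increments": [[[-3,0,-10],-0.02],[[-2,0,-10],0],[[0,0,-9],0],[[0,0,-7],0],[[0,0,-5],0],[[0,0,-3],0],[[0,0,-1],0],[[0,0,0],0]]}}

```text
clock: 6.7
tool_pos: [0.4224, 0.3803, 0.0525]
orientation: [179.6, 1.7, -161.6]
force: [-0.3, 0.6, -0.0]
opening: 0.0439
```

Call:
{"fn": "move_arm", "kwargs": {"increments": [[[0,0,0],0],[[0,0,0],0],[[0,0,0],0],[[0,0,0],0],[[0,0,0],0],[[0,0,0],0],[[0,0,0],0],[[0,0,0],0]], "jaw": -1}}

```text
clock: 7.5
tool_pos: [0.4228, 0.3807, 0.0533]
orientation: [179.6, 1.8, -161.6]
force: [0.1, 1.6, 0.2]
opening: 0.0159
```

Call:
{"fn": "move_arm", "kwargs": {"increments": [[[0,0,5],0],[[0,0,10],0],[[0,0,15],0],[[0,0,15],0],[[0,0,20],0],[[0,0,20],0],[[0,0,20],0],[[0,0,5],0]]}}

```text
clock: 8.3
tool_pos: [0.4206, 0.3778, 0.1693]
orientation: [179.7, 1.5, -161.7]
force: [0.2, 0.6, -1.4]
opening: 0.0158
```

```bash
python3 snap.py b2 side 100 120 340 300 3
```

```text
8.35 [0.42050097 0.37771522 0.16901615] [ 179.72447483    1.50603805 -161.6636136 ] 0.016203571658918458 [ 1.66848473  0.64883119 -0.46677473]
```

View pics/b2.png

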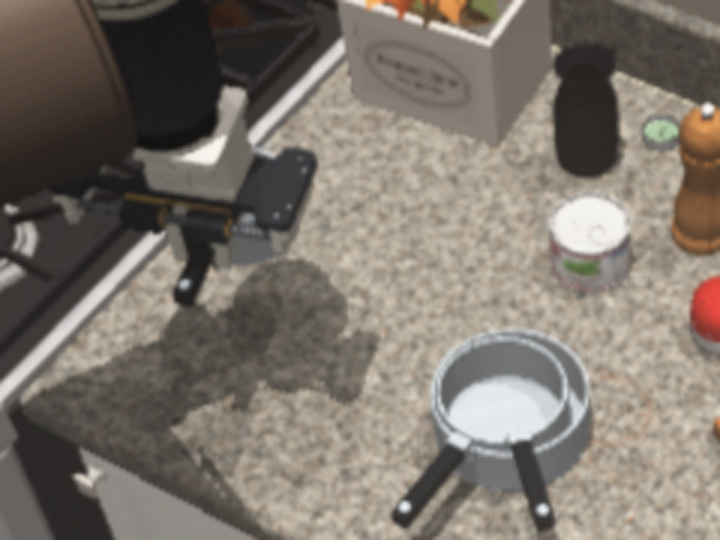

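The small pan is lifted and held. Now a precise look at the nest from the top.

```bash
python3 snap.py b3 top 235 225 355 345 6
```

```text
8.4 [0.42008711 0.37728609 0.16743383] [ 179.7717305     1.42362589 -161.67629179] 0.015526475629131375 [ 0.26788091  0.65243134 -3.14715943]
```

View pics/b3.png

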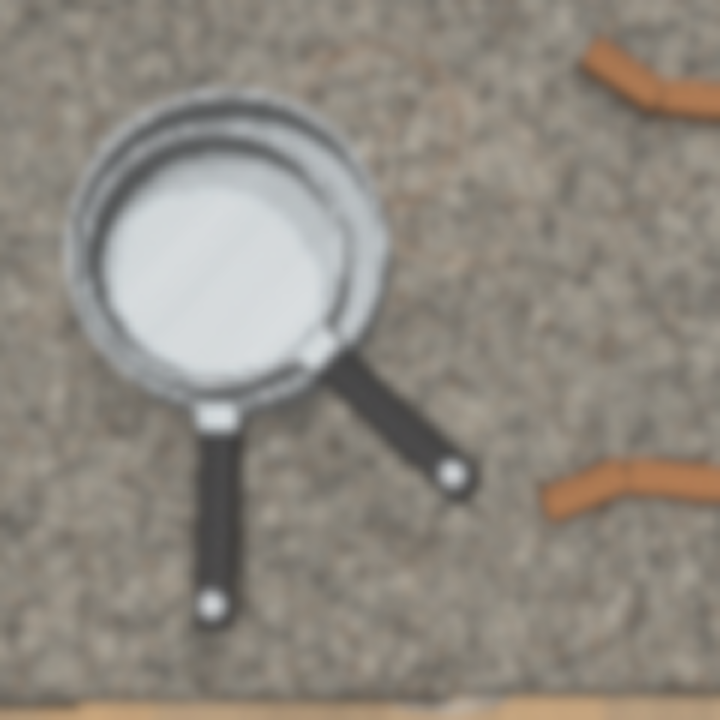

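```bash
python3 - <<'E'
from h import *
s=pickle.load(open("b3.pkl","rb"))
f=lambda x,y,z:ray(s,x/6+235-.4,y/6+225-.4,z)*1000
L=f(229,248,.058);M=f(220,260,.063);d=f(452,473,.078);e=f(320,350,.078);ld=f(211,605,.073)
an=lambda p,q:np.degrees(np.arctan2(*(q-p)[[1,0]]))
print(L,M,d,an(e,d),an(M,d),np.hypot(*(d-M)[:2]),an(L,ld),np.hypot(*(ld-L)[:2]))
# overlay predictions
im=cv2.imread("pics/b3.png")
def circ(c,r,z,col):
    P=[proj(s,[(c[0]+r*np.cos(a))/1000,(c[1]+r*np.sin(a))/1000,z]) for a in np.linspace(0,6.28,90)]
    cv2.polylines(im,[np.array([((p[0]-235+.4)*6,(p[1]-225+.4)*6) for p in P],np.int32)],1,col,1)
circ(L,68,.058,(0,0,255));circ(M,56,.063,(0,255,0))
cv2.imwrite("pics/b3o.png",im)
E
```

```text
[496.74305974 138.16010522  58.        ] [490.87164255 141.47967124  63.        ] [398.52455364  44.3646623   78.        ] -133.65998798637727 -133.5584238194793 134.01234939374697 177.92937076276039 150.02214577218308
```

View pics/b3o.png

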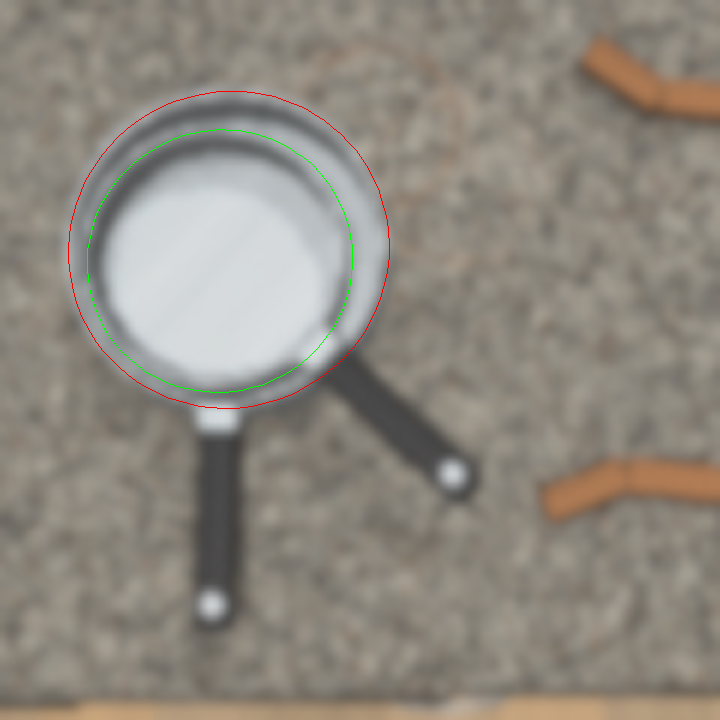

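Small-pan target is centre (492,143) with the handle at −89°, so TCP goes to (494,64) at yaw −89°. I carry it over.

Call:
{"fn": "move_arm", "kwargs": {"increments": [[[2,-10,0],0.04],[[4,-18,0],0.08],[[5,-22,0],0.09],[[5,-22,0],0.09],[[5,-22,0],0.09],[[5,-22,0],0.09],[[5,-22,0],0.09],[[5,-22,0],0.09]]}}

```text
clock: 9.2
tool_pos: [0.4511, 0.2092, 0.1566]
orientation: [179.8, 0.5, -122.3]
force: [0.4, -0.8, -2.6]
opening: 0.0159
```

Call:
{"fn": "move_arm", "kwargs": {"increments": [[[5,-22,0],0.09],[[5,-22,0],0.09],[[5,-22,0],0.09],[[5,-22,0],0.09],[[5,-22,0],0.09],[[5,-20,0],0.08],[[3,-10,0],0.04],[[0,0,0],0]]}}

```text
clock: 10.0
tool_pos: [0.4785, 0.0573, 0.1463]
orientation: [179.0, -0.1, -88.3]
force: [-0.4, -1.1, -2.7]
opening: 0.0158
```

```bash
python3 snap.py b4 top 215 185 355 305 5;python3 snap.py b5 side 190 140 370 290 4
```

```text
10.05 [0.47822071 0.05775881 0.14618139] [ 1.78988633e+02 -1.37288489e-01 -8.83983299e+01] 0.01560563218054304 [-0.825874   -0.04131133 -2.45594466]
10.1 [0.47844743 0.05835841 0.14649651] [ 1.79025177e+02 -1.21942185e-01 -8.83946564e+01] 0.015641849308011473 [-0.78317125 -0.28706141 -3.0481019 ]
```

View pics/b4.png

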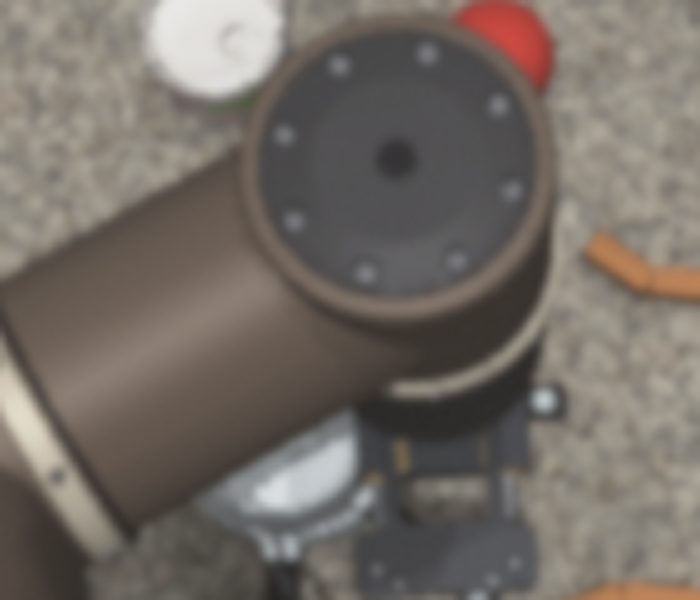

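View pics/b5.png

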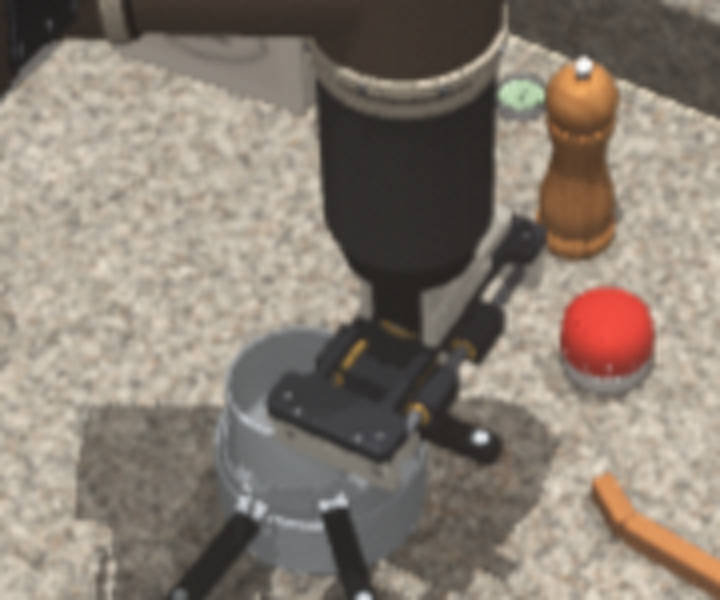

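```bash
python3 - <<'E'
from h import *
s=pickle.load(open("b4.pkl","rb"));d=ray(s,545/5+215-.4,399/5+185-.4,.166)
s=pickle.load(open("b5.pkl","rb"));e=ray(s,482/4+190-.4,438/4+140-.4,.166)
print(d,e)
E
```

```text
[0.48102543 0.00995553 0.166     ] [0.4801782  0.01128447 0.166     ]
```

The pan hangs level with its handle at −87.5°. It needs a shift of (+17,+6), then down.

Call:
{"fn": "move_arm", "kwargs": {"increments": [[[4,1,0],0],[[5,2,0],0],[[5,2,0],0],[[4,2,0],0],[[2,0,0],0],[[0,0,0],0],[[0,0,0],0],[[0,0,0],0]]}}

```text
clock: 10.9
tool_pos: [0.5001, 0.0684, 0.1457]
orientation: [179.0, -0.1, -88.4]
force: [0.6, -0.3, -2.3]
opening: 0.016
```

Call:
{"fn": "move_arm", "kwargs": {"increments": [[[-2,-2,-8],0],[[-2,-2,-10],0],[[0,0,-10],0],[[0,0,-10],0],[[0,0,-10],0],[[0,0,-8],0],[[0,0,-4],0],[[0,0,0],0]]}}

```text
clock: 11.7
tool_pos: [0.4943, 0.0632, 0.0792]
orientation: [178.9, -0.2, -88.4]
force: [0.2, 0.1, -1.8]
opening: 0.0152
```

```bash
python3 snap.py b6 side 190 180 370 330 4
```

```text
11.75 [0.49442071 0.06326594 0.07948065] [ 1.78879803e+02 -1.75322827e-01 -8.83908457e+01] 0.015730458171151773 [-0.42186579 -0.95459467 -2.07327965]
```

View pics/b6.png

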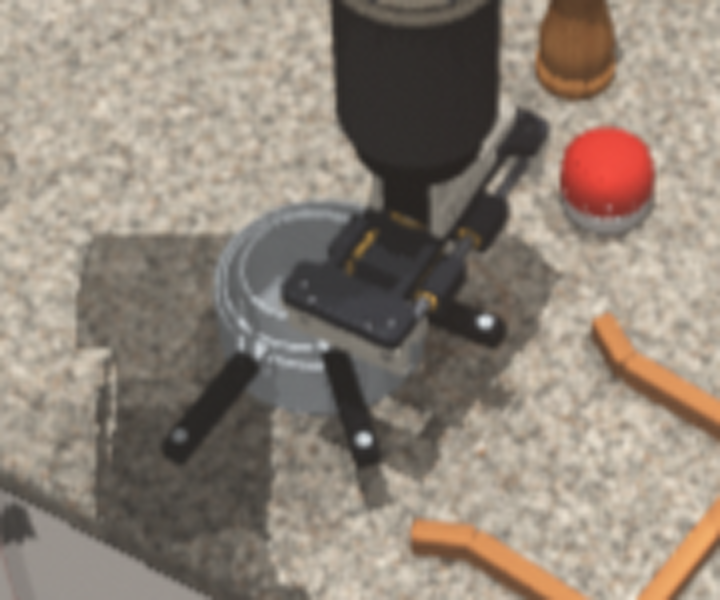

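The small pan is inside the middle one with no force. I lower the last 16 mm.

Call:
{"fn": "move_arm", "kwargs": {"increments": [[[0,0,-4],0],[[0,0,-4],0],[[0,0,-4],0],[[0,0,-3],0],[[0,0,-1],0],[[0,0,0],0],[[0,0,0],0],[[0,0,0],0]]}}

```text
clock: 12.55
tool_pos: [0.4958, 0.0635, 0.0646]
orientation: [179.1, -0.1, -88.3]
force: [-2.3, -2.1, 1.2]
opening: 0.0157
```

Call:
{"fn": "move_arm", "kwargs": {"increments": [[[0,0,-1],0],[[0,0,0],0],[[0,0,0],0],[[0,0,0],0],[[0,0,0],0],[[0,0,0],0],[[0,0,0],0],[[0,0,0],0]]}}

```text
clock: 13.35
tool_pos: [0.4958, 0.0634, 0.0639]
orientation: [179.1, -0.1, -88.3]
force: [-1.0, -1.3, 2.7]
opening: 0.0159
```

Call:
{"fn": "move_arm", "kwargs": {"increments": [[[0,0,0],0],[[0,0,0],0],[[0,0,0],0],[[0,0,0],0],[[0,0,8],0],[[0,0,20],0],[[0,0,25],0],[[0,0,25],0]], "jaw": -0.2}}

```text
clock: 14.15
tool_pos: [0.4945, 0.0632, 0.1421]
orientation: [178.8, -0.2, -88.4]
force: [1.0, 1.0, 0.0]
opening: 0.0355
```

Released and clear. I move to the +y side, jaws fully open, aligned with the bay axis (yaw −96°).

Call:
{"fn": "move_arm", "kwargs": {"increments": [[[2,20,5],0],[[2,28,0],-0.02],[[2,30,0],-0.02],[[2,30,0],-0.02],[[2,30,0],-0.02],[[2,30,0],-0.02],[[2,28,0],-0.02],[[2,15,0],0]], "jaw": 1}}

```text
clock: 14.95
tool_pos: [0.5132, 0.2819, 0.1585]
orientation: [179.5, 0.2, -95.7]
force: [-0.2, 0.1, -0.3]
opening: 0.0867
```

```bash
python3 snap.py c1n top 235 225 355 345 6
```

```text
15.0 [0.51375382 0.28327574 0.15842971] [179.54100248   0.22218102 -95.60684503] 0.08739010147382548 [1.56447745 3.39394931 1.5013387 ]
```

View pics/c1n.png

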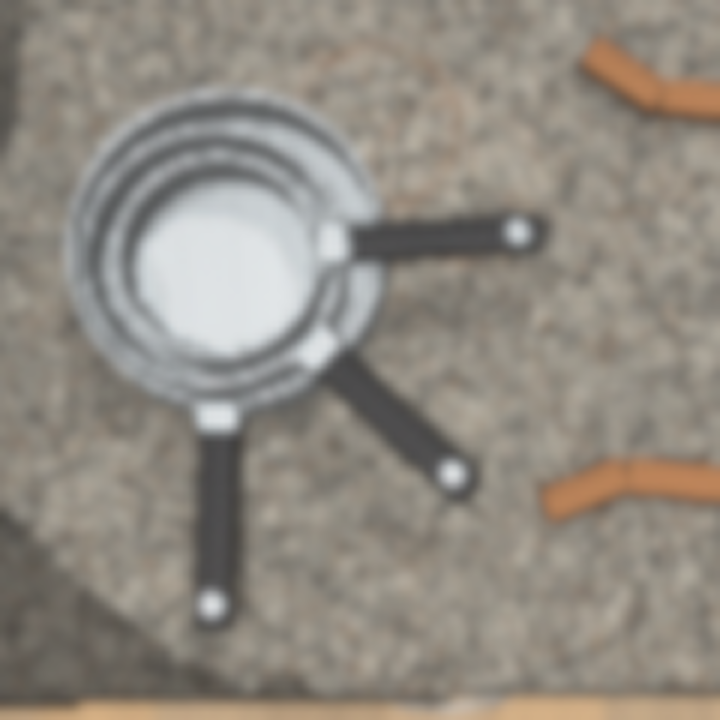

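The nest is seated and fanned at about 48° and 46°. I descend behind it.

Call:
{"fn": "move_arm", "kwargs": {"increments": [[[0,0,-22],0],[[0,0,-22],0],[[0,0,-22],0],[[0,-3,-22],0],[[0,-5,-18],0],[[0,-8,-10],0],[[0,-8,-4],0],[[0,-8,0],0]]}}

```text
clock: 15.8
tool_pos: [0.5149, 0.2493, 0.0382]
orientation: [179.7, 0.4, -95.3]
force: [-0.3, -0.3, 0.4]
opening: 0.0878
```

Call:
{"fn": "move_arm", "kwargs": {"increments": [[[-2,-8,-1],0],[[-2,-8,-1],0],[[-1,-8,-1],0],[[-1,-8,-1],0],[[-1,-7,0],0],[[-1,-5,0],0],[[-1,-5,0],0],[[-1,-5,0],0]]}}

```text
clock: 16.6
tool_pos: [0.5061, 0.1926, 0.0375]
orientation: [-180.0, 0.8, -95.4]
force: [0.7, 3.9, -2.5]
opening: 0.0875
```

```bash
python3 snap.py c2n side 170 140 370 290 4
```

```text
16.65 [0.50591804 0.19189954 0.03749183] [179.99769793   0.75744915 -95.35903121] 0.0878551820393127 [ 0.27377816  1.94220714 -1.83660644]
```

View pics/c2n.png

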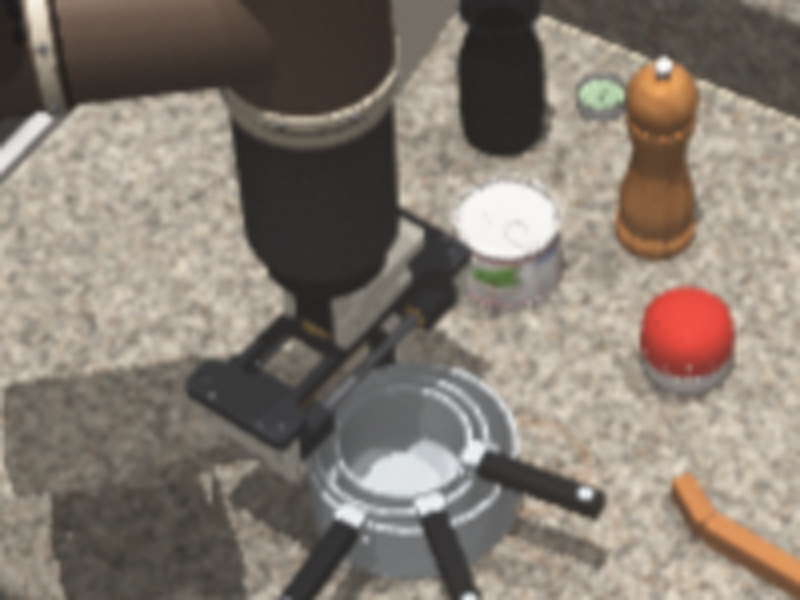

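Contact made (4 N). Now I push along the bay axis.

Call:
{"fn": "move_arm", "kwargs": {"increments": [[[-1,-8,0],0],[[-1,-10,0],0],[[-1,-10,0],0],[[-1,-10,0],0],[[-1,-10,0],0],[[-1,-10,0],0],[[-1,-8,0],0],[[-1,-5,0],0]]}}

```text
clock: 17.45
tool_pos: [0.4992, 0.1183, 0.0377]
orientation: [-179.8, 0.9, -95.2]
force: [1.4, 5.4, -2.7]
opening: 0.0877
```

```bash
python3 snap.py c3n top 235 205 395 325 5
```

```text
17.5 [0.4988938  0.11765025 0.03771613] [-179.83840607    0.89557053  -95.24239801] 0.08774820209774373 [ 1.65510999 -0.95009289 -0.9809943 ]
```

View pics/c3n.png

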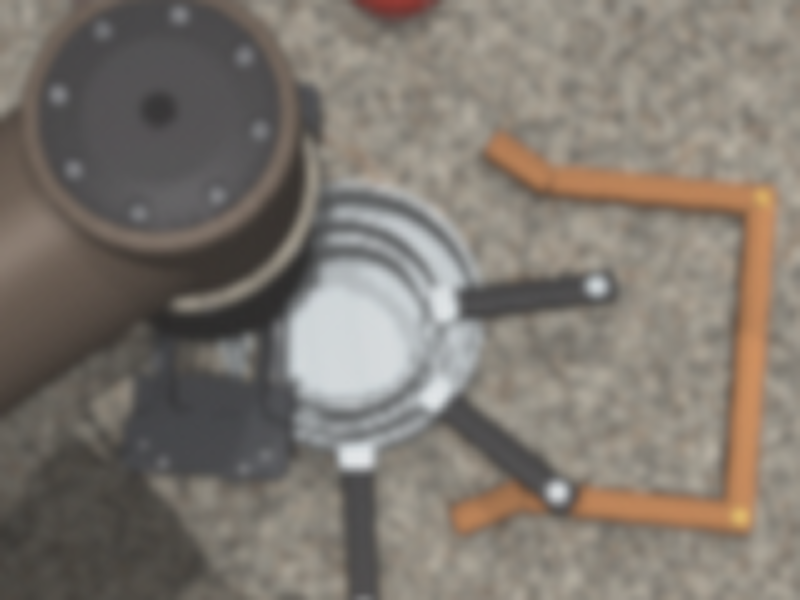

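```bash
cat > fan.py <<'E'
from h import *
def an(p,q): return np.degrees(np.arctan2(*(q-p)[[1,0]]))
def fan(name,u0,v0,k,L,l,m,sm):
    s=pickle.load(open(name+".pkl","rb")); f=lambda p,z:ray(s,p[0]/k+u0-.4,p[1]/k+v0-.4,z)*1000
    c=f(L,.058); print("L",c[:2]); h=np.array([480.5,-75.5]); yb=np.array([.104,.9946]);xb=np.array([.9946,-.104])
    print("bay x,y",(c[:2]-h)@xb,(c[:2]-h)@yb)
    a=[an(f(p,z),f(q,z)) for (p,q),z in((l,.073),(m,.078),(sm,.083))]
    print("angles",a,"diffs",(a[1]-a[0])%360,(a[2]-a[1])%360)
E
python3 -c "
from fan import *
fan('c3n',235,205,5,(350,316),((356,455),(363,598)),((437,392),(558,492)),((443,300),(597,286)))"
```

```text
L [490.65634156  57.21014425]
bay x,y -3.700357689155055 133.04976899189316
angles [np.float64(-177.7714394923898), np.float64(-130.62187322446738), np.float64(-85.6534519766572)] diffs 47.14956626792241 44.968421247810184
```

All three turn together (47° and 45°), the lateral offset is −4 mm, and 133 mm remain.

Call:
{"fn": "move_arm", "kwargs": {"increments": [[[-1,-8,0],0],[[-1,-10,0],0],[[-1,-10,0],0],[[-1,-10,0],0],[[-1,-10,0],0],[[-1,-10,0],0],[[-1,-8,0],0],[[0,-5,0],0]]}}

```text
clock: 18.3
tool_pos: [0.4913, 0.0419, 0.0378]
orientation: [-179.8, 0.9, -95.2]
force: [-0.3, 5.2, -1.9]
opening: 0.0877
```

```bash
python3 snap.py c4n top 235 205 395 325 5
```

```text
18.35 [0.49117749 0.04134032 0.03784032] [-179.84805105    0.89566155  -95.23994872] 0.08772235791576777 [ 1.6681741  -0.59500725 -0.36951744]
```

View pics/c4n.png

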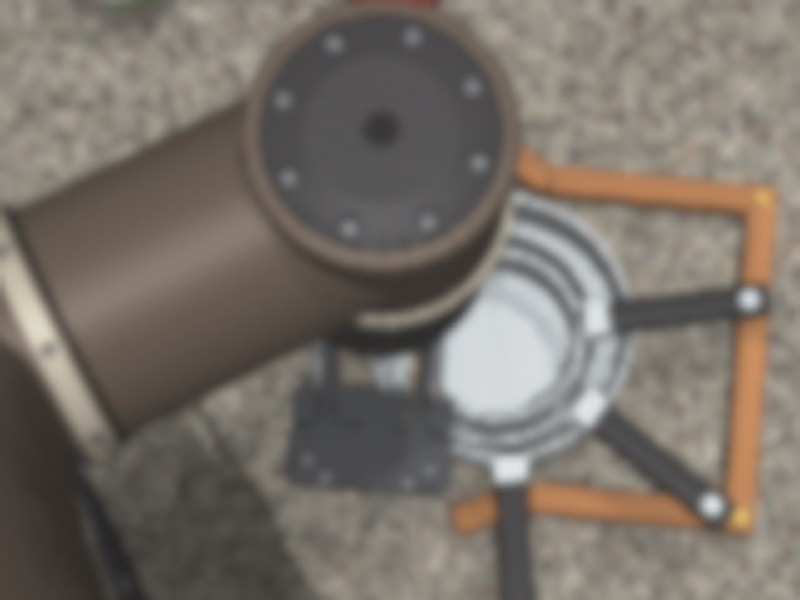

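It is entering the bay cleanly, with about 56 mm left. I slow down near the end.

Call:
{"fn": "move_arm", "kwargs": {"increments": [[[-1,-8,0],0],[[-1,-8,0],0],[[-1,-8,0],0],[[-1,-8,0],0],[[-1,-6,0],0],[[0,-4,0],0],[[0,-3,0],0],[[0,-2,0],0]]}}

```text
clock: 19.15
tool_pos: [0.4862, -0.0087, 0.038]
orientation: [-179.8, 0.9, -95.3]
force: [-0.3, 5.0, -1.5]
opening: 0.0875
```

```bash
python3 snap.py c5n top 235 205 395 325 5
```

```text
19.2 [ 0.48611026 -0.0088601   0.03794593] [-179.83502289    0.9153291   -95.26113424] 0.087649914929822 [ 0.33127371  2.90475206 -2.59346745]
```

View pics/c5n.png

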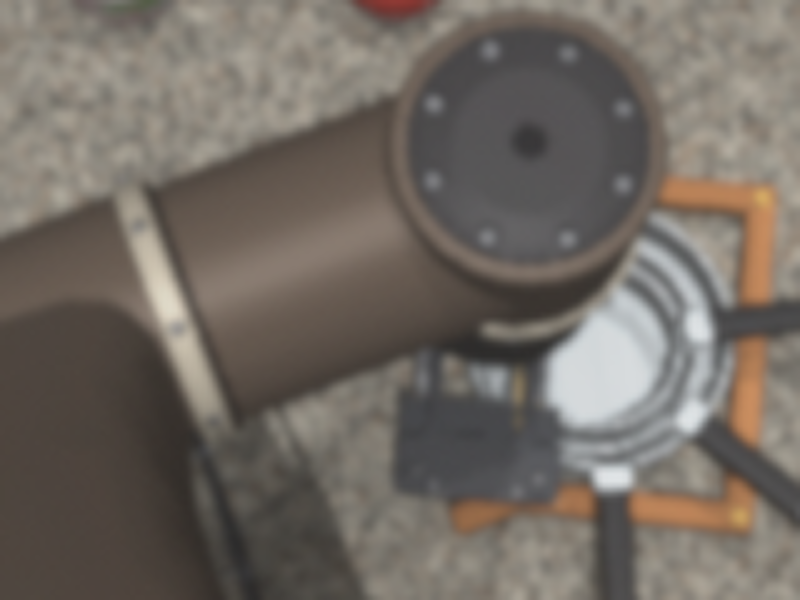

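Call:
{"fn": "move_arm", "kwargs": {"increments": [[[0,-2,0],0],[[0,-2,0],0],[[0,-2,0],0],[[0,-2,0],0],[[0,-2,0],0],[[0,-2,0],0],[[0,-2,0],0],[[0,-2,0],0]]}}

```text
clock: 20.0
tool_pos: [0.4882, -0.0139, 0.0385]
orientation: [-179.6, 1.9, -95.8]
force: [-3.2, 18.1, -0.0]
opening: 0.0879
```

Force rose to 18 N after 5 mm, so it is against the end rail. I back off and clear the view.

Call:
{"fn": "move_arm", "kwargs": {"increments": [[[0,2,0],0],[[0,5,0],0],[[1,10,0],0],[[2,20,0],0],[[2,25,0],0],[[2,25,5],0],[[0,30,25],0],[[0,40,30],0]]}}

```text
clock: 20.8
tool_pos: [0.4904, 0.1431, 0.0962]
orientation: [179.8, 1.2, -96.1]
force: [1.8, 0.3, 0.5]
opening: 0.0877
```

Call:
{"fn": "move_arm", "kwargs": {"increments": [[[0,40,25],0],[[0,40,10],0],[[0,40,0],0],[[0,30,0],0],[[0,20,0],0],[[0,0,0],0],[[0,0,0],0],[[0,0,0],0]]}}

```text
clock: 21.6
tool_pos: [0.4897, 0.3253, 0.1374]
orientation: [-179.8, 1.2, -95.7]
force: [0.5, 0.4, 0.4]
opening: 0.0876
```

```bash
python3 snap.py d1 top 285 205 445 325 5; python3 snap.py d2 side 160 120 480 360 2
```

```text
21.65 [0.48974878 0.32502432 0.13740349] [-179.79122473    1.23473775  -95.73583936] 0.08768964926252323 [-0.51684347 -0.52299184 -0.46243055]
21.7 [0.48985988 0.32501485 0.13755463] [-179.78185146    1.25438395  -95.75105256] 0.08803319606871723 [ 0.22432226 -1.02520115 -0.42759038]
```

View pics/d1.png

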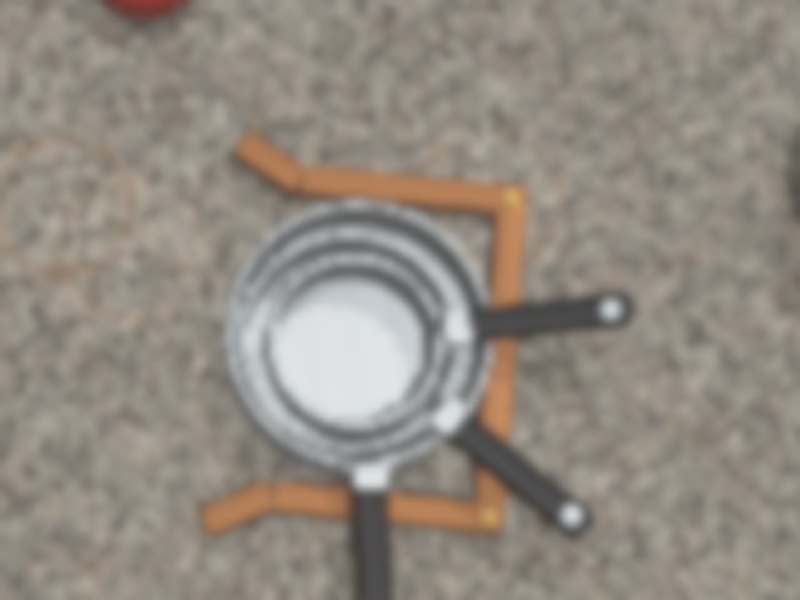

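View pics/d2.png

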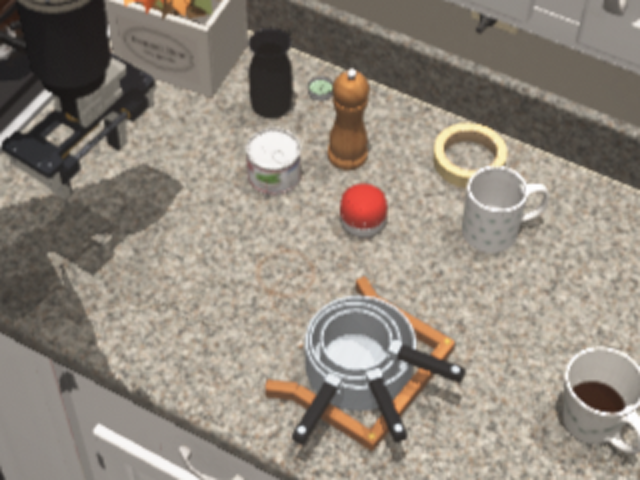

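```bash
python3 -c "
from fan import *
fan('d1',285,205,5,(360,334),((370,478),(374,598)),((448,414),(571,516)),((456,323),(611,309)))
s=pickle.load(open('d1.pkl','rb'))
g=lambda x,y,z:ray(s,x/5+284.6,y/5+204.6,z)*1000
print(g(490,334,.058),g(229,334,.058),g(360,200,.058),g(360,470,.058)); print(g(347,335,.068))
for p in((495,213),(477,497)):print(g(*p,.022))"
```

```text
L [479.31806138 -74.76559147]
bay x,y -1.2519346433027547 0.6075211054232809
angles [np.float64(-179.9285327619305), np.float64(-131.17665490271597), np.float64(-85.71072030841167)] diffs 48.751877859214545 45.4659345943043
[ 478.26768361 -140.82673164   58.        ] [480.37620639  -8.21594768  58.        ] [548.77249117 -76.9441119   58.        ] [410.41938252 -72.60450283  58.        ]
[477.43666725 -67.42064084  68.        ]
[ 547.95336289 -150.88197979   22.        ]
[ 398.91523268 -135.22907913   22.        ]
```

The large pan is within about 1 mm of home, the fan is 49° and 45°, everything is seated and the arm is clear. I'm handing in.

```bash
python3 -c "
from plant import ctrl
print(ctrl.close_job())"
```

```text
the job is handed in; nothing more can be done
None
```

The three pans are nested in the bay with the large pan against the end rail, and I handed the job in at about 22 s of the 64 s allowed. The hand-in call reports no verdict, so the results below are my own camera checks.

- **What I did:** I swung the middle handle round with the open jaws straddling it. I then pinched the small pan by its handle and set it flat in the middle pan. Last, I pushed the nest into the bay with two spread fingers low on the large pan's wall, until the force rose to 18 N at the end rail, then backed off.
- **Position:** the large pan is about 1 mm from bay_home.
- **Handles:** the middle one is about 49° counter-clockwise from the large one, and the small one about 45° from the middle one (26 to 64° allowed).
- **Seating and surroundings:** the pans look level and seated. The tin, timer and mug look unmoved by eye. The gripper was well clear of everything.

No check failed. One angle reading varied: the middle-to-large angle came out between 45° and 49° in different pictures. I put that down to reading error of a few degrees, or slight turning.

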